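# Lay the cut glass on the suncatcher patterns

## Task

Lay each of the four finished glass pieces (large round, small round, square, long bar) flat on the pattern board whose black outline has its shape and size, centred in the outline and turned to match it. Set each piece down gently, never dropping it, and leave the two waste offcuts (the triangle and the L) where they lie.

Things in the scene. Friction and masses are not known exactly. Their poses are not given: they have to be found in the camera images.
- glass_large_round: The larger round piece of teal slab glass: disc 60 mm in diameter, 18 mm thick, about 0.13 kg. It lies flat on the bench near the robot, among the other teal pieces; origin at the centre of its underside, z up; any place in the row (left to right, 10 cm or more between centres). Can be pinched from above across its diameter.
- glass_small_round: The smaller round piece of teal slab glass: disc 40 mm in diameter, 18 mm thick, about 0.06 kg. It lies flat on the bench near the robot, among the other teal pieces; origin at the centre of its underside, z up; any place in the row (left to right, 10 cm or more between centres). Can be pinched from above across its diameter.
- glass_square: Square piece of teal slab glass, 48 x 48 mm, 18 mm thick, about 0.10 kg; x and y along its edges. It lies flat on the bench near the robot, among the other teal pieces; origin at the centre of its underside, z up; any place in the row (left to right, 10 cm or more between centres). Can be pinched from above across either pair of sides.
- glass_bar: Long rectangular piece of teal slab glass, 84 mm along its x, 30 mm along its y, 18 mm thick, about 0.11 kg. It lies flat on the bench near the robot, among the other teal pieces; origin at the centre of its underside, z up; any place in the row (left to right, 10 cm or more between centres). Can be pinched from above across its 30 mm width.
- board_large_round: Fixed pattern board in the far row: plywood plate 100 x 100 x 4 mm, white paper on top, pale rays to its corners, a bold black outline round its centre. Origin at the centre of its underside, straight below the outline's centre; x, y along the edges. The outline is a circle a little over 60 mm in diameter.
- board_small_round: Fixed pattern board in the far row: plywood plate 100 x 100 x 4 mm, white paper on top, pale rays to its corners, a bold black outline round its centre. Origin at the centre of its underside, straight below the outline's centre; x, y along the edges. The outline is a circle a little over 40 mm in diameter.
- board_square: Fixed pattern board in the far row: plywood plate 100 x 100 x 4 mm, white paper on top, pale rays to its corners, a bold black outline round its centre. Origin at the centre of its underside, straight below the outline's centre; x, y along the edges. The outline is a square a little over 48 mm wide, its sides along the board's x and y.
- board_bar: Fixed pattern board in the far row: plywood plate 100 x 100 x 4 mm, white paper on top, pale rays to its corners, a bold black outline round its centre. Origin at the centre of its underside, straight below the outline's centre; x, y along the edges. The outline is a long rectangle a little over 84 mm along the board's x and 30 mm along its y.
- offcut_triangle: Waste: a triangular offcut of the same teal glass, sides 55 mm, 18 mm thick, with no outline on any board; lies in the same row as the glass pieces. Origin at the centre of its underside.
- offcut_notched: Waste: an L-shaped offcut of the same teal glass, 52 x 52 mm with legs 20 mm wide, 18 mm thick, with no outline on any board; lies in the same row. Origin on the underside, at the middle of the 52 x 52 mm square.
Not all that is in view belongs to the job. Leave any purple or turquoise look-alike of the board_bar alone.

How it is judged:
By the outcome, as a careful person would: the job done as asked, in the order asked, and still so for the second after the job is handed in, with the robot touching nothing.
It also fails if it takes over 106 s, if anything falls off the work surface, if the arm or the gripper's body presses on something with over 40 N, if the wrist force passes 120 N, or if a joint passes its speed limit or range.

## Robot

A 6-joint arm with a two-finger parallel gripper is mounted at the origin on the work surface. World frame = base frame: x ahead of the robot, y to its left, z up, the work surface at z = 0. Lengths are in m, angles in rad, forces in N, time in s.
With the tool pointing down it reaches from about 0.35 to 0.875 m from the base axis. Payload 4.2 kg.
Tool frame: the origin (TCP) lies on the centre line of the jaws, within the pads' length; the fingertips stand 8 mm ahead of it and the grasp point (between the pads) lies 11 mm behind it; z points along the fingers, y is the direction in which the jaws open and shut (so a half turn about z gives the same grasp; the last joint's range is limited). The gripper opens to 85 mm and grips with 20 to 120 N. Pads are 22 mm wide; open, the fingers measure 114 mm over their backs; the gripper's body (76 mm by 85 mm) begins 54 mm behind the grasp point. The pads swing forward as they close: fully open they stand 13 mm farther back than shut.
Start: joints at [-1.067, 0.385, 0.008, 0, -1.194, -0.259], TCP at [0.151, -0.606, 0.239] pointing down, gripper open.
Joint ranges: [-3.14, 3.14], [-1.21, 2.06], [-1.07, 1.41], [-3.16, 2.05], [-2.99, -0.16], [-3.1, 3.1]. Speed limits (rad/s): [2.79, 2.79, 3.14, 3.14, 3.14, 3.14].

## Interface

Orientations are given as a unit quaternion [x, y, z, w].
In Python, from bench import r gives the robot as it stands. Calls block until the motion is done:
- r.move_ptp(position, orientation): joint-space move of the TCP to a pose.
- r.line_to(position, rotation=None, feed=0.15, max_force=None): straight line of the TCP; rotation=None keeps the orientation; feed is the mean speed in m/s. With max_force (N) it stops when the force on the tool has changed by that much, and returns True; else False.
- r.set_joints(angles): joint-space move.
- r.move_gripper(opening, effort=None): finger opening in m; effort is the grip in N (None keeps the last); returns when the fingers have stopped.
- r.dwell(seconds).
- r.solve_ik(position, orientation): joint angles nearest the present ones, or None.
- r.sense(): the state.
- r.snapshot(name): name is "side" or "top" or "wrist"; returns a dict with "pixels" (420x560x3 uint8, red, green, blue), "intrinsics" (3x3 intrinsics, pixels), "distortion" ([k1, k2, p1, p2, k3] as OpenCV has them; the pictures are not rectified), "rvec" (rotation vector, rad) and "tvec" (3), from world to camera coordinates, as OpenCV has them; the wrist camera has in their place "hand_eye" (4x4, takes a point from camera to tool coordinates, whose origin is the TCP and whose axes are the flange's). Camera axes: x right, y down, z forward; pixel columns grow to the right and rows downward; lengths in m; the calibration is good to about 2 mm. A picture is of the moment at which its call begins: read the wrist's pose just before it. There is no depth.
A pose or a line that the arm cannot do raises r.IKError and nothing moves.
- r.hand_in(): hands the job in, once; it reports no verdict.
Trained networks look in the newest picture that a camera, given by its name, has taken for a name from the list of things; names that differ only in an ending like _2 or _b are one class to them, and where a whole thing is asked for, a point or a joint stands for the part that bears it (a point fixed in the world has none). Each returns a list of dicts, best first, with "p" (0 to 1); they miss things now and then, are a little off and sometimes report something else, mostly with a low value. They report only what shows in the picture. A call takes as long as a camera call. They do not tell look-alikes from the thing itself.
- r.search_frame(name, camera): "extent" ([left, top, right, bottom] in pixels, round what is visible of it).
- r.trace(name, camera): "pixels" (420x560 bool, what is visible of it) and "extent" ([left, top, right, bottom] in pixels, round what is visible of it).
The state is a dict: "time_s": time; "qpos": joint angles; "qvel": joint speeds; "joint_torque": joint torques, N m; "ee_pos": TCP position; "eef_rot": TCP orientation; "force": force on the tool from outside, world axes, zero at the start; "moment": the same for the moment, N m; "grip_width": finger opening in m.
Only numpy, scipy, OpenCV 4.12 (cv2) and the standard library are available. Lean on these libraries where they do the work, as an engineer would, in place of code of your own. Each camera call takes 0.05 s, during which the arm holds its last target.

## Working session

There is one attempt and no reset: what is moved stays moved. The work goes in short steps, each a Python script; the robot and the scene stay as the last script left them, time stands still between calls to the robot, and variables do not carry over. Pictures are saved under pics/ and viewed, and the job is handed in when it is done.

```bash
ls; mkdir -p pics; python3 - <<'E'
from bench import r
import cv2,numpy as np
for c in ("top","side"):
    s=r.snapshot(c); cv2.imwrite(f"pics/{c}0.png",s["pixels"][:,:,::-1])
    print(c,s["intrinsics"].tolist(),s["distortion"],s["rvec"],s["tvec"])
print(r.sense())
E
```

```text
pics
top [[417.9871426740866, 0.0, 280.7946087548842], [0.0, 417.9871426740866, 210.8577169832849], [0.0, 0.0, 1.0]] [-0.05796199  0.          0.          0.          0.        ] [ 2.18648754 -2.13165956  0.13344796] [-0.04595185  0.61051001  1.12372421]
side [[396.3158825646549, 0.0, 282.2558517348501], [0.0, 396.3158825646549, 208.79508162874077], [0.0, 0.0, 1.0]] [0.00907752 0.         0.         0.         0.        ] [ 1.98647502 -0.81278788  0.49557339] [-0.48280146  0.22496773  0.51693066]
{'time_s': 0.1, 'qpos': array([-1.06740505e+00,  3.85465017e-01,  6.75503112e-03, -4.18627285e-04,
       -1.19400093e+00, -2.58588177e-01]), 'qvel': array([-2.16353617e-03, -1.85603275e-03,  2.28580426e-03,  4.44811362e-04,
        1.02537363e-03,  4.40836204e-05]), 'joint_torque': array([ 5.40723777e-04, -3.93319988e+01,  1.88930243e+01,  4.19789135e+00,
       -2.60017463e-03,  4.22394706e-06]), 'ee_pos': array([ 0.15136024, -0.60587093,  0.23833931]), 'eef_rot': array([-1.22019458e-01,  9.92527228e-01,  9.60998364e-04, -1.75354323e-04]), 'force': array([ 0.51534684, -0.96415853, -0.32372225]), 'moment': array([ 0.02133891,  0.03358552, -0.05819689]), 'grip_width': 0.08534823489809794}
```

View pics/top0.png

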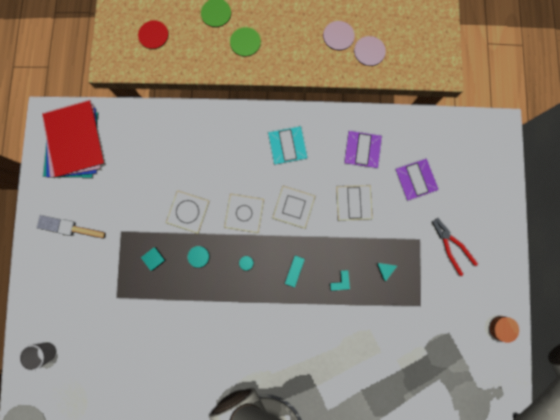

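View pics/side0.png

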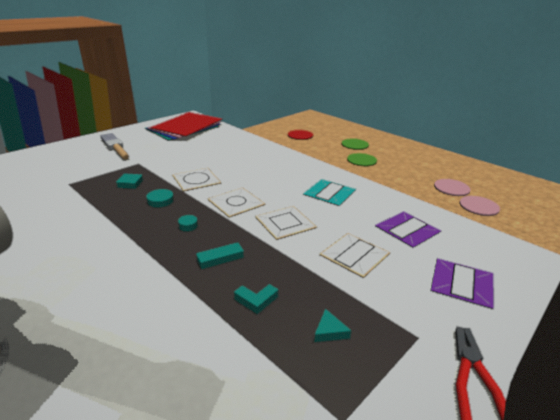

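Top view, teal row left to right: square (152,259), large round (198,257), small round (246,263), bar (295,271), L (341,281) and triangle (388,270). The boards are large round (187,211), small round (244,213), square (293,207) and bar (354,203). The turquoise board (288,145) and the purple ones (363,149), (417,179) are look-alikes. Next I run the networks and convert the results to world positions.

```bash
cat > h.py <<'E'
from bench import r
import cv2,numpy as np
from scipy.spatial.transform import Rotation as R
P=["glass_large_round","glass_small_round","glass_square","glass_bar"]
B=["board_large_round","board_small_round","board_square","board_bar"]
def cam(s,pose=None):
    """returns (Rcw, C): camera->world rotation & centre"""
    if "rvec" in s:
        Rm=cv2.Rodrigues(np.array(s["rvec"]))[0]; return Rm.T, -Rm.T@np.array(s["tvec"]).ravel()
    H=np.array(s["hand_eye"]); Rt=R.from_quat(pose[1]).as_matrix()
    return Rt@H[:3,:3], Rt@H[:3,3]+pose[0]
def snap(c):
    st=r.sense(); s=r.snapshot(c); s["pose"]=(np.array(st["ee_pos"]),np.array(st["eef_rot"])); return s
def toplane(s,px,z):
    Rc,C=cam(s,s.get("pose"))
    n=cv2.undistortPoints(np.array(px,float).reshape(-1,1,2),np.array(s["intrinsics"]),np.array(s["distortion"])).reshape(-1,2)
    d=np.c_[n,np.ones(len(n))]@Rc.T
    return C+d*((z-C[2])/d[:,2])[:,None]
def proj(s,pts):
    Rc,C=cam(s,s.get("pose")); rv=cv2.Rodrigues(Rc.T)[0]; tv=-Rc.T@C
    return cv2.projectPoints(np.array(pts,float).reshape(-1,1,3),rv,tv,np.array(s["intrinsics"]),np.array(s["distortion"]))[0].reshape(-1,2)
E
python3 - <<'E'
from h import *
s=snap("top")
print(np.round(cam(s)[1],3))
for n in P+B+["offcut_triangle","offcut_notched"]:
    for d in r.trace(n,"top")[:5]:
        m=d["pixels"]; ys,xs=np.nonzero(m); c=(xs.mean(),ys.mean())
        cnt=np.c_[xs,ys]
        w=toplane(s,cnt,0.018 if "board" not in n else 0.004)[:,:2].astype(np.float32)
        rr=cv2.minAreaRect(w)
        print(n,round(d["p"],2),np.round(c,1),np.round(w.mean(0),3),np.round(rr[0],4),np.round(rr[1],3),round(rr[2],1))
s=r.snapshot("wrist");print(s["hand_eye"],s["intrinsics"],s["distortion"]); cv2.imwrite("pics/w0.png",s["pixels"][:,:,::-1])
print(r.sense()["time_s"])
E
```

```text
[ 0.47 -0.03  1.19]
glass_large_round 0.84 [198.1 256.5] [0.479 0.197] [0.4796 0.1975] [0.053 0.056] 1.6
glass_large_round 0.2 [341.3 281.4] [ 0.421 -0.203] [ 0.4262 -0.1982] [0.058 0.053] 0.8
glass_small_round 0.73 [245.4 262.6] [0.466 0.064] [0.4665 0.0642] [0.036 0.036] 1.5
glass_square 0.74 [152.7 258.3] [0.471 0.325] [0.471 0.325] [0.05  0.051] 38.8
glass_bar 0.68 [293.9 270.5] [ 0.448 -0.071] [ 0.4481 -0.0709] [0.03  0.085] 72.6
board_large_round 0.64 [187.3 210.5] [0.61  0.237] [0.6102 0.2375] [0.102 0.101] 73.3
board_large_round 0.16 [293.6 270.9] [ 0.446 -0.071] [ 0.4472 -0.0708] [0.032 0.084] 71.1
board_square 0.93 [293.1 206.6] [ 0.629 -0.065] [ 0.6296 -0.0649] [0.099 0.099] 73.6
board_square 0.36 [341.8 281.9] [ 0.419 -0.207] [ 0.4177 -0.2093] [0.047 0.066] 53.0
board_bar 0.89 [353.9 202.3] [ 0.646 -0.24 ] [ 0.6448 -0.2393] [0.106 0.101] 4.1
board_bar 0.85 [362.9 149.4] [ 0.803 -0.266] [ 0.8029 -0.2657] [0.105 0.1  ] 82.0
board_bar 0.75 [416.8 179. ] [ 0.719 -0.424] [ 0.7193 -0.4238] [0.101 0.099] 21.3
board_bar 0.7 [287.  144.9] [ 0.81  -0.044] [ 0.8101 -0.0437] [0.098 0.1  ] 12.7
offcut_triangle 0.48 [385.5 269.7] [ 0.456 -0.327] [ 0.4615 -0.3249] [0.049 0.048] 45.1
offcut_notched 0.74 [341.2 281.6] [ 0.42  -0.203] [ 0.4261 -0.1981] [0.052 0.053] 1.3
[[ 1.84883578e-03 -9.55858678e-01 -2.93820983e-01  7.36166784e-02]
 [ 9.99998289e-01  1.75141461e-03  5.94674199e-04  9.07881324e-05]
 [-5.38221315e-05 -2.93821579e-01  9.55860281e-01 -1.34004345e-01]
 [ 0.00000000e+00  0.00000000e+00  0.00000000e+00  1.00000000e+00]] [[299.21140173   0.         277.3234435 ]
 [  0.         299.21140173 211.97335875]
 [  0.           0.           1.        ]] [0.01926361 0.         0.         0.         0.        ]
0.7
```

View pics/w0.png

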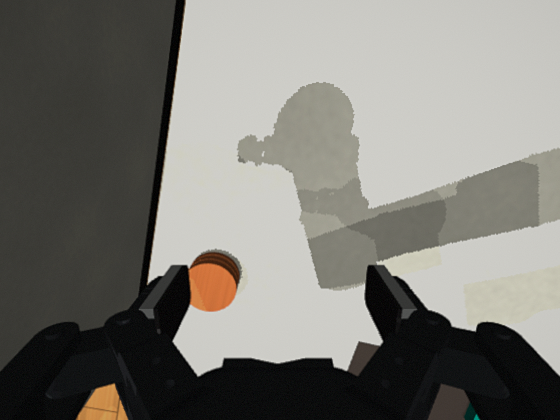

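```bash
python3 - <<'E'
from h import *
def q(yaw): return (R.from_euler('z',yaw)*R.from_quat([1,0,0,0])).as_quat()
for p in ([.47,.325,.1],[.45,-.07,.1],[.645,-.24,.1],[.61,.237,.1],[.52,.1,.2]):
    for yaw in range(-180,180,30):
        j=r.solve_ik(p,q(np.radians(yaw)))
        print(p,yaw,None if j is None else np.round(j,2).tolist())
E
```

```text
[0.47, 0.325, 0.1] -180 [0.89, 0.43, -0.31, 0.0, -0.83, -2.46]
[0.47, 0.325, 0.1] -150 [0.89, 0.43, -0.31, 0.0, -0.83, -1.94]
[0.47, 0.325, 0.1] -120 [0.89, 0.43, -0.31, 0.0, -0.83, -1.41]
[0.47, 0.325, 0.1] -90 [0.89, 0.43, -0.31, 0.0, -0.83, -0.89]
[0.47, 0.325, 0.1] -60 [0.89, 0.43, -0.31, 0.0, -0.83, -0.36]
[0.47, 0.325, 0.1] -30 [0.89, 0.43, -0.31, 0.0, -0.83, 0.16]
[0.47, 0.325, 0.1] 0 [0.89, 0.43, -0.31, 0.0, -0.83, 0.68]
[0.47, 0.325, 0.1] 30 [0.89, 0.43, -0.31, 0.0, -0.83, 1.21]
[0.47, 0.325, 0.1] 60 [0.89, 0.43, -0.31, 0.0, -0.83, 1.73]
[0.47, 0.325, 0.1] 90 [0.89, 0.43, -0.31, 0.0, -0.83, 2.25]
[0.47, 0.325, 0.1] 120 [0.89, 0.43, -0.31, 0.0, -0.83, 2.78]
[0.47, 0.325, 0.1] 150 [0.89, 0.43, -0.31, 0.0, -0.83, -2.98]
[0.45, -0.07, 0.1] -180 [0.2, 0.26, -0.58, 0.0, -0.72, -1.78]
[0.45, -0.07, 0.1] -150 [0.2, 0.26, -0.58, 0.0, -0.72, -1.25]
[0.45, -0.07, 0.1] -120 [0.2, 0.26, -0.58, 0.0, -0.72, -0.73]
[0.45, -0.07, 0.1] -90 [0.2, 0.26, -0.58, 0.0, -0.72, -0.2]
[0.45, -0.07, 0.1] -60 [0.2, 0.26, -0.58, 0.0, -0.72, 0.32]
[0.45, -0.07, 0.1] -30 [0.2, 0.26, -0.58, 0.0, -0.72, 0.84
[... 1792 characters left out ...]
62, 0.55, -0.09, 0.0, -0.93, -2.71]
[0.52, 0.1, 0.2] -180 [0.5, 0.26, -0.28, 0.0, -1.03, -2.07]
[0.52, 0.1, 0.2] -150 [0.5, 0.26, -0.28, 0.0, -1.03, -1.54]
[0.52, 0.1, 0.2] -120 [0.5, 0.26, -0.28, 0.0, -1.03, -1.02]
[0.52, 0.1, 0.2] -90 [0.5, 0.26, -0.28, 0.0, -1.03, -0.5]
[0.52, 0.1, 0.2] -60 [0.5, 0.26, -0.28, 0.0, -1.03, 0.03]
[0.52, 0.1, 0.2] -30 [0.5, 0.26, -0.28, 0.0, -1.03, 0.55]
[0.52, 0.1, 0.2] 0 [0.5, 0.26, -0.28, 0.0, -1.03, 1.07]
[0.52, 0.1, 0.2] 30 [0.5, 0.26, -0.28, 0.0, -1.03, 1.6]
[0.52, 0.1, 0.2] 60 [0.5, 0.26, -0.28, 0.0, -1.03, 2.12]
[0.52, 0.1, 0.2] 90 [0.5, 0.26, -0.28, 0.0, -1.03, 2.65]
[0.52, 0.1, 0.2] 120 None
[0.52, 0.1, 0.2] 150 [0.5, 0.26, -0.28, 0.0, -1.03, -2.59]
```

```bash
cat >> h.py <<'E'
def q(yaw): return (R.from_euler('z',yaw)*R.from_quat([1,0,0,0])).as_quat()
E
python3 - <<'E'
from h import *
import pickle
out=[]
for i,y in enumerate((-0.15,0.02,0.23)):
    r.move_ptp([.53,y,.22],q(0)); r.dwell(.15)
    s=snap("wrist"); s["det"]={n:r.trace(n,"wrist") for n in P+B}; out.append(s)
    cv2.imwrite(f"pics/sv{i}.png",s["pixels"][:,:,::-1])
    for n,ds in s["det"].items():
        for d in ds[:3]:
            ys,xs=np.nonzero(d["pixels"]); w=toplane(s,np.c_[xs,ys],0.018 if "board" not in n else 0.004)[:,:2].astype(np.float32)
            rr=cv2.minAreaRect(w); print(i,n,round(d["p"],2),np.round((xs.mean(),ys.mean())),np.round(rr[0],4),np.round(rr[1],3),round(rr[2],1))
pickle.dump(out,open("sv.pkl","wb")); st=r.sense();print(st["time_s"],st["ee_pos"])
cv2.imwrite("pics/svall.png",cv2.resize(np.hstack([o["pixels"][:,:,::-1] for o in out]),(798,200),interpolation=cv2.INTER_AREA))
E
```

```text
0 glass_large_round 0.98 [  7. 227.] [0.4819 0.1656] [0.02  0.056] 75.1
0 glass_small_round 0.87 [102. 237.] [0.4704 0.0599] [0.039 0.05 ] 37.6
0 glass_bar 0.6 [215. 250.] [ 0.4519 -0.0734] [0.031 0.09 ] 72.0
0 board_large_round 0.33 [199.  93.] [ 0.6306 -0.066 ] [0.102 0.101] 73.8
0 board_small_round 0.58 [ 72. 113.] [0.6089 0.0753] [0.101 0.1  ] 82.5
0 board_square 0.74 [199.  93.] [ 0.6312 -0.0654] [0.1 0.1] 74.1
0 board_bar 0.79 [360.  75.] [ 0.6482 -0.2382] [0.099 0.1  ] 3.5
0 board_bar 0.67 [528.  28.] [ 0.6969 -0.4044] [0.064 0.057] 19.3
1 glass_large_round 0.7 [129. 226.] [0.4844 0.1948] [0.059 0.066] 42.0
1 glass_small_round 0.68 [241. 237.] [0.471  0.0631] [0.04  0.043] 42.6
1 glass_square 0.64 [ 25. 234.] [0.4758 0.3206] [0.052 0.063] 39.3
1 glass_bar 0.76 [350. 250.] [ 0.4523 -0.0692] [0.036 0.089] 71.4
1 board_large_round 0.94 [ 78. 114.] [0.6086 0.2381] [0.104 0.101] 73.8
1 board_small_round 0.65 [226. 114.] [0.6094 0.0763] [0.101 0.099] 82.6
1 board_bar 0.6 [515.  76.] [ 0.6488 -0.2368] [0.1   0.101] 4.3
2 glass_large_round 0.6 [301. 226.] [0.4846 0.2005] [0.064 0.06 ] 45.0
2 glass_small_round 0.75 [410. 237.] [0.4712 0.0686] [0.048 0.04 ] 52.5
2 glass_square 0.61 [197. 234.] [0.4748 0.325 ] [0.05  0.055] 41.4
2 glass_bar 0.76 [520. 250.] [ 0.4526 -0.0629] [0.045 0.083] 70.6
2 board_large_round 0.81 [268. 114.] [0.6094 0.2387] [0.1   0.099] 73.8
2 board_small_round 0.77 [414. 113.] [0.6099 0.0779] [0.102 0.1  ] 82.3
2 board_square 0.91 [531.  94.] [ 0.6327 -0.0585] [0.092 0.1  ] 74.7
2 board_bar 0.21 [197. 234.] [0.4691 0.3294] [0.053 0.058] 40.6
6.1917 [0.53004025 0.22985064 0.22001367]
```

View pics/sv0.png

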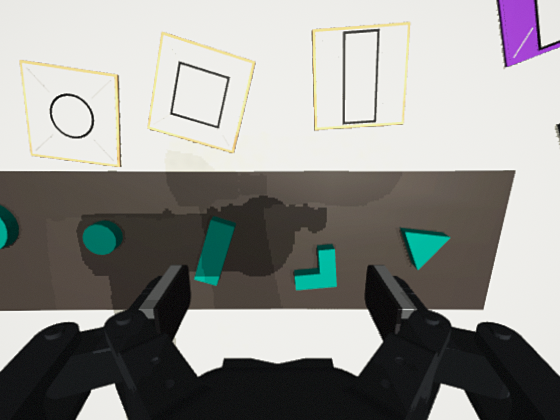

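View pics/sv2.png

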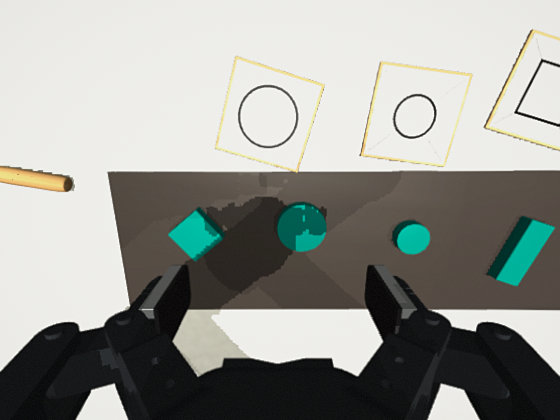

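sv0 shows the small-round board (72,115), square board (199,94) and bar board (360,76, plain wood edge, so the real one), with a purple look-alike at the corner (530,30). Below them are the small round (102,238), bar (215,251), L (316,270) and triangle (424,247). sv2 shows the large-round board (268,115), with the square at (195,234) and the large round at (301,226). Next I fit prism silhouettes to the pieces and dark outlines to the boards.

```bash
cat >> h.py <<'E'
from scipy.optimize import minimize
def shape(n):
    if "round" in n:
        rad=.03 if "large" in n else .02; t=np.linspace(0,2*np.pi,60,endpoint=False); return rad*np.c_[np.cos(t),np.sin(t)]
    a,b=(.024,.024) if "square" in n else (.042,.015)
    return np.array([[a,b],[-a,b],[-a,-b],[a,-b]])
def place(n,x):
    c,s=np.cos(x[2]),np.sin(x[2]); return shape(n)@np.array([[c,s],[-s,c]])+x[:2]
def fit_piece(s,n,mask,x0,z0=0.):
    k=4
    M=cv2.resize(mask.astype(np.uint8)*255,None,fx=k,fy=k,interpolation=cv2.INTER_LINEAR)>127
    def cost(x):
        p=place(n,x); pts=np.r_[np.c_[p,0*p[:,:1]+z0],np.c_[p,0*p[:,:1]+z0+.018]]
        h=cv2.convexHull((proj(s,pts).astype(np.float32)+.5)*k-.5)
        im=np.zeros(M.shape,np.uint8); cv2.fillPoly(im,[np.round(h*16).astype(np.int32)],1,shift=4)
        return np.count_nonzero((im>0)!=M)/M.sum()
    x0=np.array(x0,float); sm=x0+np.array([[0,0,0],[.004,0,0],[0,.004,0],[0,0,.12]])
    o=minimize(cost,x0,method="Nelder-Mead",options=dict(initial_simplex=sm,xatol=1e-5,fatol=1e-5))
    return o.x,o.fun
def fit_board(s,n,mask):
    """outline centre and x-axis yaw on the z=0.004 plane"""
    g=s["pixels"].astype(int).max(2); m=cv2.erode(cv2.morphologyEx(mask.astype(np.uint8),cv2.MORPH_CLOSE,np.ones((5,5))),np.ones((5,5)))
    dark=((g<110)&(m>0)).astype(np.uint8)
    nl,lab,stt,_=cv2.connectedComponentsWithStats(dark,connectivity=8)
    b=1+np.argmax(stt[1:,4]); ys,xs=np.nonzero(lab==b)
    w=toplane(s,np.c_[xs,ys],.004)[:,:2].astype(np.float32)
    u=((w-w.mean(0))*1000).astype(np.float32)
    if "round" in n:
        (c,rad)=cv2.minEnclosingCircle(u); e=cv2.fitEllipse(cv2.convexHull(u)); return w.mean(0)+np.array(e[0])/1000,np.array(e[1])/1000,0.
    rr=cv2.minAreaRect(u); a=np.radians(rr[2]); sz=rr[1]
    if "bar" in n and sz[0]<sz[1]: a+=np.pi/2; sz=sz[::-1]
    return w.mean(0)+np.array(rr[0])/1000,np.array(sz)/1000,a
E
python3 - <<'E'
from h import *
import pickle
out=pickle.load(open("sv.pkl","rb"))
for i,s in enumerate(out):
    for n in P+B:
        for d in s["det"][n]:
            l,t,rt,b=d["extent"]
            if d["p"]<.5 or l<3 or rt>556: continue
            if "glass" in n:
                ys,xs=np.nonzero(d["pixels"]); w=toplane(s,np.c_[xs,ys],.009)[:,:2].astype(np.float32); rr=cv2.minAreaRect(w)
                a=np.radians(rr[2])+(np.pi/2 if rr[1][0]<rr[1][1] and "bar" in n else 0)
                x,f=fit_piece(s,n,d["pixels"],[*w.mean(0),a]); print(i,n,np.round(x[:2],4),round(np.degrees(x[2]),1),round(f,3))
            else:
                try: c,sz,a=fit_board(s,n,d["pixels"]); print(i,n,np.round(c,4),np.round(sz,4),round(np.degrees(a),1))
                except Exception as e: print(i,n,e)
E
```

```text
0 glass_small_round [0.4672 0.0647] 40.0 0.064
0 glass_bar [ 0.4487 -0.072 ] 162.3 0.048
0 board_small_round [0.609  0.0765] [0.0458 0.0464] 0.0
0 board_square [ 0.631 -0.065] [0.0544 0.0547] 74.1
0 board_bar [ 0.6483 -0.2388] [0.0907 0.0363] 3.9
1 glass_large_round [0.4815 0.1991] 48.9 0.074
1 glass_small_round [0.4682 0.0639] 44.7 0.068
1 glass_bar [ 0.4493 -0.0715] 161.9 0.045
1 board_large_round [0.609  0.2391] [0.0661 0.0662] 0.0
1 board_small_round [0.6092 0.0767] [0.0455 0.0462] 0.0
2 glass_large_round [0.4828 0.1997] 48.3 0.023
2 glass_small_round [0.4678 0.0651] 58.7 0.057
2 glass_square [0.4723 0.3275] 41.6 0.045
2 glass_bar [ 0.4499 -0.07  ] 161.2 0.098
2 board_large_round [0.6093 0.2395] [0.0658 0.0659] 0.0
2 board_small_round [0.6096 0.077 ] [0.0459 0.0465] 0.0
```

```bash
cat >> h.py <<'E'
def pick(n,xy,yaw,width,z=.010):
    o=q(yaw); r.move_gripper(min(width+.016,.085),40)
    r.move_ptp([*xy,.09],o)
    st=r.line_to([*xy,z],feed=.08,max_force=12); print("hit" if st else "down",r.sense()["ee_pos"])
    r.move_gripper(max(width-.01,0),40)
    r.dwell(.1); s=r.sense(); print("grip",s["grip_width"],s["ee_pos"])
    r.line_to([*xy,.10],feed=.12); r.dwell(.1); print("lifted grip",r.sense()["grip_width"],r.sense()["force"])
def put(xy,yaw,width,z):
    o=q(yaw); r.move_ptp([*xy,.08],o); r.line_to([*xy,z+.010],feed=.08); r.dwell(.2)
    st=r.line_to([*xy,z-.002],feed=.015,max_force=3); s=r.sense(); print("contact",st,s["ee_pos"],s["force"])
    r.move_gripper(min(width+.014,.085)); r.dwell(.15)
    r.line_to([*xy,.12],feed=.12)
E
python3 - <<'E'
from h import *
pick(P[0],[.4825,.1996],-np.pi/2,.060)
s=snap("wrist"); cv2.imwrite("pics/g1.png",s["pixels"][:,:,::-1])
print(r.sense()["time_s"])
E
```

```text
down [0.48285529 0.19986472 0.01046069]
grip 0.05821878585070523 [0.48279353 0.19983928 0.01099778]
lifted grip 0.058388842902657404 [-1.00807906 -0.37923743 -0.76131821]
10.4583
```

View pics/g1.png

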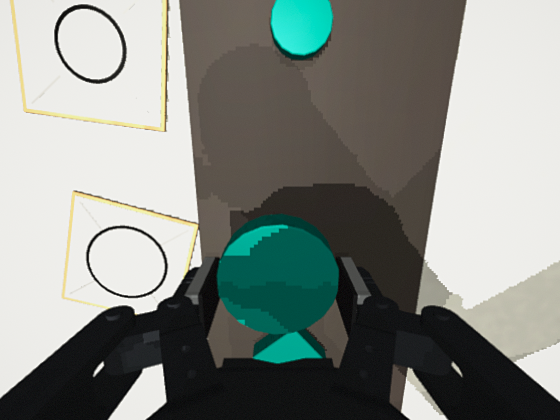

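The large round is in the jaws at about (278,275). I fit its pose in the hand before placing it.

```bash
cat >> h.py <<'E'
def inhand(n,z0,a0=0.,xw=None):
    s=snap("wrist"); best=None
    for d in r.trace(n,"wrist"):
        e=d["extent"]; cx,cy=(e[0]+e[2])/2,(e[1]+e[3])/2
        if abs(cx-278)<50 and 200<cy<350: best=d;break
    if best is None: print("no det"); return None
    p,_=s["pose"]; x,f=fit_piece(s,n,best["pixels"],[p[0],p[1],a0],z0)
    t=R.from_quat(s["pose"][1]).inv().apply(np.r_[x[:2]-p[:2],0]); print("in hand tool xy mm",np.round(t[:2]*1000,1),"yaw",np.degrees(x[2]),"cost",round(f,3),best["extent"]); return t
E
python3 - <<'E'
from h import *
inhand(P[0],.089)
E
```

```text
in hand tool xy mm [-0.1 -1. ] yaw -3.00098841687712 cost 0.07 [217.2, 211.0, 342.3, 333.1]
```

```bash
cat >> h.py <<'E'
def check(nb,npc,xy,y=None):
    """view from yaw 0 with the board at the usual spot of the picture"""
    r.move_ptp([xy[0]-.04,xy[1],.16],q(0)); r.dwell(.15); s=snap("wrist")
    best=max((d for d in r.trace(npc,"wrist")),key=lambda d:d["p"]*(np.linalg.norm(toplane(s,[np.argwhere(d["pixels"])[:,::-1].mean(0)],.013)[0,:2]-xy)<.03),default=None)
    ys,xs=np.nonzero(best["pixels"]); w=toplane(s,np.c_[xs,ys],.013)[:,:2].astype(np.float32); rr=cv2.minAreaRect(w)
    a=np.radians(rr[2])+(np.pi/2 if rr[1][0]<rr[1][1] and "bar" in npc else 0)
    x,f=fit_piece(s,npc,best["pixels"],[*w.mean(0),a],.004); print("piece",np.round(x[:2],4),np.degrees(x[2]),round(f,3))
    g=s["pixels"].astype(int).max(2)<110; return s,x
E
python3 - <<'E'
from h import *
c=[.6092,.2393]
put(c,-np.pi/2,.060,.0145)
s,x=check(B[0],P[0],c); cv2.imwrite("pics/c1.png",s["pixels"][:,:,::-1]); print(r.sense()["time_s"])
E
```

```text
contact True [0.60910104 0.23921061 0.01505704] [0.60300677 0.65791715 4.31987874]
piece [0.6105 0.239 ] 27.376709643259616 0.053
15.925
```

View pics/c1.png

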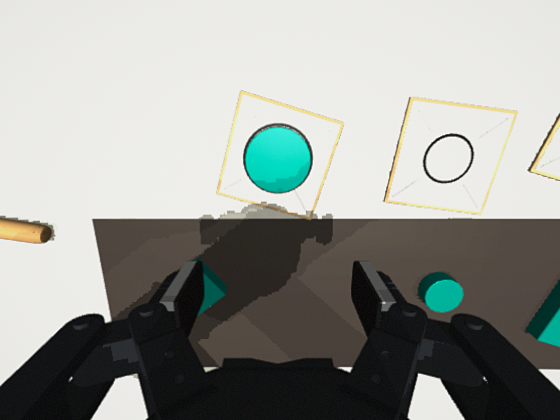

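The large round (278,158) looks well centred in its outline. I check it against the board edges in the same picture and measure the small round again closer.

```bash
cat >> h.py <<'E'
def boardpose(s,nb,xy):
    for d in r.trace(nb,"wrist"):
        ys,xs=np.nonzero(d["pixels"]); w=toplane(s,np.c_[xs,ys],.004)[:,:2].astype(np.float32); o=w.mean(0)
        rr=cv2.minAreaRect((w-o)*1000)
        c=o+np.array(rr[0])/1000
        if np.linalg.norm(c-xy)<.03: print("board",np.round(c,4),np.round(rr[1],1),rr[2],round(d["p"],2)); return c
def crop(s,xy,name,n=None,x=None):
    im=s["pixels"][:,:,::-1].copy(); u=proj(s,[[*xy,.004]])[0].astype(int)
    c=im[max(u[1]-75,0):u[1]+75,max(u[0]-75,0):u[0]+75]; cv2.imwrite(name,cv2.resize(c,None,fx=4,fy=4,interpolation=cv2.INTER_NEAREST))
E
python3 - <<'E'
from h import *
s=snap("wrist"); boardpose(s,B[0],[.609,.239]); crop(s,[.609,.239],"pics/c1z.png")
ds=r.trace(P[1],"wrist")
for d in ds: 
    x,f=fit_piece(s,P[1],d["pixels"],[.468,.0645,0]); print(x,f,d["p"])
ds=r.trace(B[1],"wrist")
for d in ds: print(d["p"],fit_board(s,B[1],d["pixels"]))
E
```

```text
board [0.61   0.2391] [99.4 99.1] 73.70331573486328 0.79
[0.46881877 0.06439276 0.02981647] 0.0766520226981512 0.71
0.88 (array([0.60981778, 0.07697456]), array([0.04594926, 0.04659251]), 0.0)
```

View pics/c1z.png

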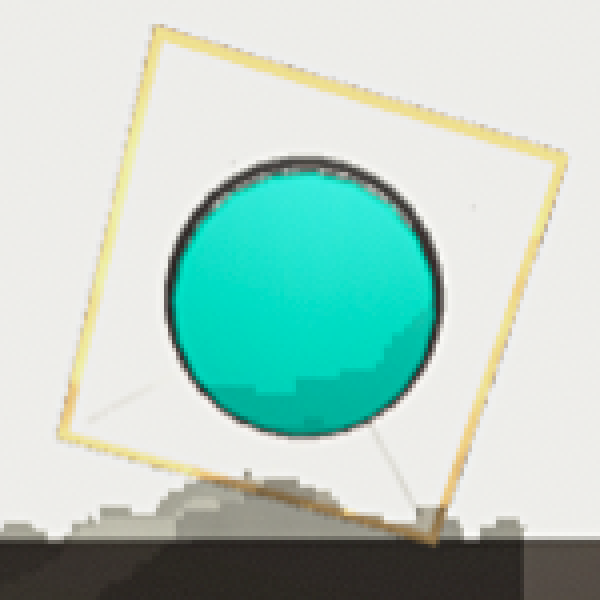

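The large round is within about 0.5 mm of the board centre, flat, with an even black rim. Next is the small round.

```bash
python3 - <<'E'
from h import *
pick(P[1],[.4682,.0645],-np.pi/2,.040)
c=[.6095,.0769]
put(c,-np.pi/2,.040,.0145)
s,x=check(B[1],P[1],c); boardpose(s,B[1],c); crop(s,c,"pics/c2z.png"); print(r.sense()["time_s"])
for d in r.trace(B[2],"wrist"):
  try: print(d["p"],fit_board(s,B[2],d["pixels"]))
  except Exception as e: print(e)
E
```

```text
down [0.46856462 0.064697   0.01039624]
grip 0.038037441409961466 [0.46865458 0.06468907 0.010795  ]
lifted grip 0.038331386578819196 [-0.34770322  0.04463004 -1.02561141]
contact True [0.60933756 0.07683434 0.01483559] [-0.43914577 -0.39120844  4.03527318]
piece [0.6111 0.0769] 45.5655262727007 0.061
board [0.61  0.077] [100.5 100.6] 82.64967346191406 0.88
25.6917
0.94 (array([ 0.63138568, -0.06501964]), array([0.05494787, 0.05508143]), np.float64(1.2964651681702704))
```

View pics/c2z.png

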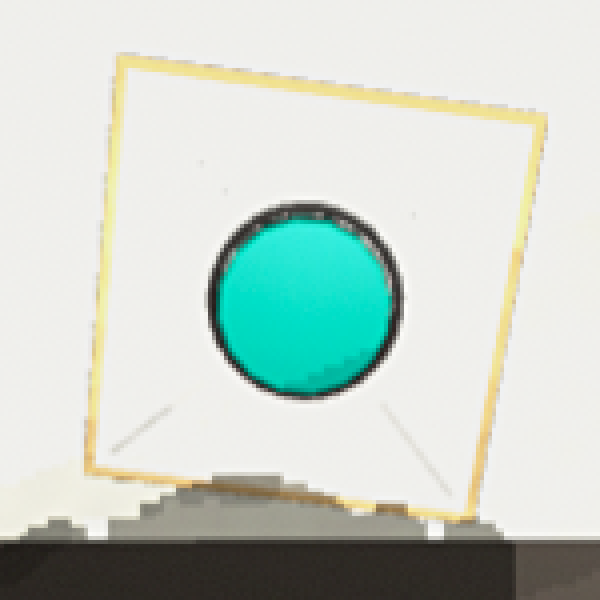

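The small round is centred within about 1 mm. For the square I take a closer look first to get its angle.

```bash
python3 - <<'E'
from h import *
r.move_ptp([.44,.3275,.16],q(0)); r.dwell(.15); s=snap("wrist"); crop(s,[.472,.3275],"pics/sq.png")
for d in r.trace(P[2],"wrist"):
    x,f=fit_piece(s,P[2],d["pixels"],[.4723,.3275,np.radians(41.6)]); print(x[:2],np.degrees(x[2]),f,d["p"])
E
```

```text
[0.47283197 0.32771873] 39.38594319337081 0.043325802504000754 0.77
```

View pics/sq.png

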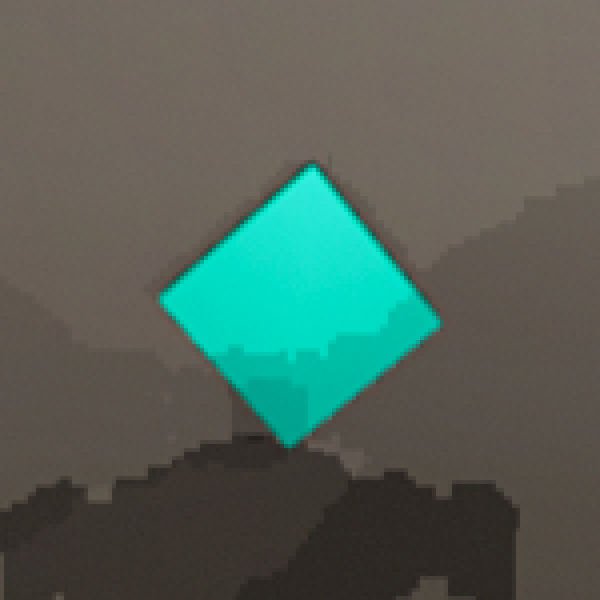

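```bash
python3 - <<'E'
from h import *
pick(P[2],[.4727,.3276],np.radians(-50.5),.048)
c=[.6312,-.0650]
put(c,np.radians(-15.9),.048,.0145)
s,x=check(B[2],P[2],c); boardpose(s,B[2],c); crop(s,c,"pics/c3z.png"); print(r.sense()["time_s"])
for d in r.trace(B[3],"wrist"):
  try: print(d["p"],fit_board(s,B[3],d["pixels"]))
  except Exception as e: print(e)
E
```

```text
down [0.47303194 0.32797123 0.01053528]
grip 0.046890928698749466 [0.47310366 0.32806715 0.010864  ]
lifted grip 0.046971877740865066 [-0.47013991  0.47376845 -0.75695708]
contact True [ 0.6311046  -0.06502005  0.01490839] [-0.65951888  0.64441792  4.27271181]
piece [ 0.6316 -0.0641] 74.09706777789862 0.024
board [ 0.6318 -0.0653] [100.2  99.4] 74.14759826660156 0.56
36.075
0.93 (array([ 0.64853709, -0.23850615]), array([0.09086897, 0.03729911]), np.float64(0.057076094501386426))
attempt to get argmax of an empty sequence
attempt to get argmax of an empty sequence
```

View pics/c3z.png

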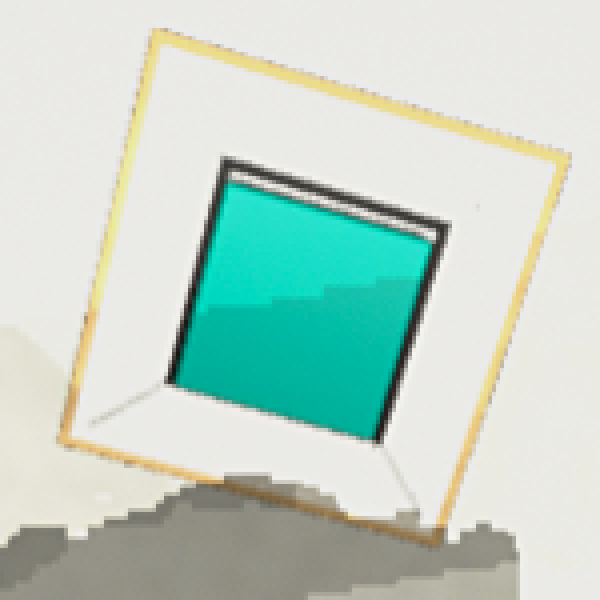

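The square's angle matches to 0.1°, but it looks about 1–1.5 mm low in the outline (white gap along the top edge). I'll recheck it later. Next is the bar, close up first. Candidates for its board, in top-view pixels:
- (354,203): plain wood rim, the real one.
- (288,145): turquoise, a look-alike.
- (363,149) and (417,179): purple, look-alikes.

The crop confirms.

```bash
python3 - <<'E'
from h import *
r.move_ptp([.42,-.0715,.16],q(0)); r.dwell(.15); s=snap("wrist"); crop(s,[.449,-.0715],"pics/b1.png")
for d in r.trace(P[3],"wrist"):
    x,f=fit_piece(s,P[3],d["pixels"],[.449,-.0715,np.radians(162)]); print(x[:2],np.degrees(x[2]),f,d["p"])
    # top-face fit
r.move_ptp([.61,-.2387,.16],q(0)); r.dwell(.15); s2=snap("wrist"); crop(s2,[.6484,-.2387],"pics/b2.png")
for d in r.trace(B[3],"wrist"):
  try: print(d["p"],fit_board(s2,B[3],d["pixels"]))
  except Exception as e: print(e)
a=cv2.imread("pics/b1.png");b=cv2.imread("pics/b2.png");h=min(len(a),len(b));cv2.imwrite("pics/b12.png",cv2.resize(np.hstack([a[:h],b[:h]]),None,fx=.66,fy=.66))
E
```

```text
[ 0.44975299 -0.07132764] 161.55106356882484 0.03629756306113724 0.73
0.89 (array([ 0.64781632, -0.23871791]), array([0.09115244, 0.03707468]), np.float64(0.05614957243576946))
0.85 (array([ 0.77146851, -0.05124459]), array([0.0385198 , 0.01338643]), np.float64(1.590673811631355))
0.68 (array([ 0.72226123, -0.42135901]), array([0.09138341, 0.03764772]), np.float64(0.35445475686464123))
0.63 (array([ 0.77208624, -0.25954907]), array([0.03687155, 0.02117865]), np.float64(1.4481243359250673))
```

View pics/b12.png

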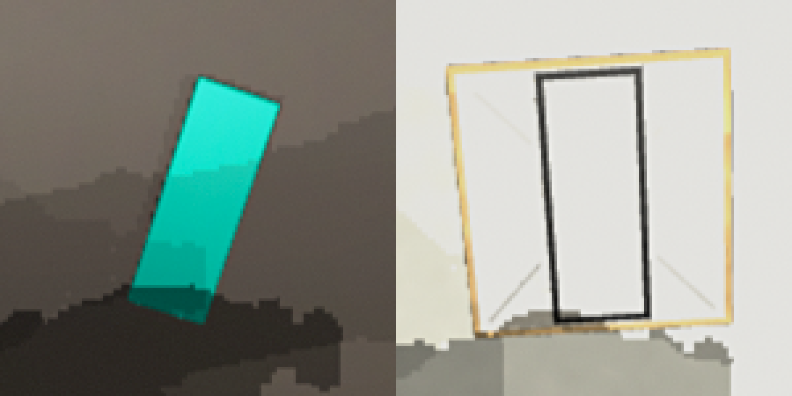

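b12 shows the bar on the left (crop centre about (205,200)), and on the right the real bar board with its plain wood rim and white paper at (600,195). I pick the bar and place it there.

```bash
python3 - <<'E'
from h import *
pick(P[3],[.4490,-.0714],np.radians(-18.5),.030)
inhand(P[3],.089,np.radians(-18.5))
c=[.648,-.2387]
put(c,np.radians(3.3),.030,.0145)
s,x=check(B[3],P[3],c); boardpose(s,B[3],c); crop(s,c,"pics/c4z.png"); print(r.sense()["time_s"])
s=snap("top"); im=s["pixels"][180:300,110:430,::-1]; cv2.imwrite("pics/top2.png",cv2.resize(im,None,fx=2.5,fy=2.5,interpolation=cv2.INTER_CUBIC))
E
```

```text
down [ 0.4494024  -0.07136213  0.01036039]
grip 0.029045580241720395 [ 0.4495445  -0.07131248  0.01068586]
lifted grip 0.029219338732075304 [-1.01062913 -0.78484554 -0.63289327]
in hand tool xy mm [ 0.1 -0.6] yaw -17.91960162617462 cost 0.055 [244.1, 192.5, 308.8, 358.2]
contact True [ 0.64788616 -0.23869564  0.01475632] [-0.72125494  0.76194788  3.43572422]
piece [ 0.6479 -0.2385] 3.458253842928578 0.033
board [ 0.6495 -0.2391] [ 99.4 100. ] 3.2134652137756348 0.89
47.05
```

View pics/c4z.png

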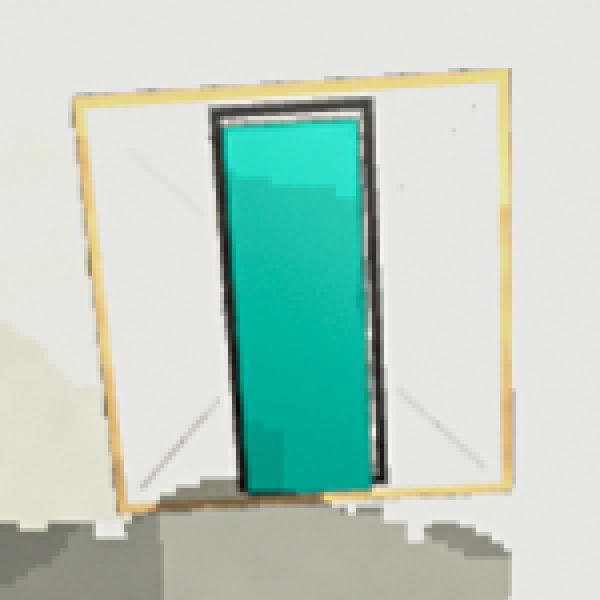

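View pics/top2.png

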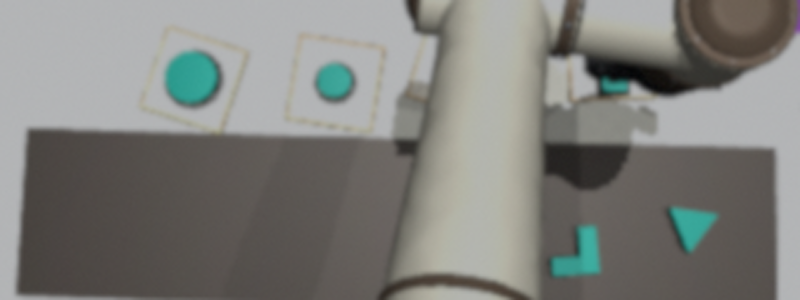

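The bar's angle is right, but it looks about 1.5 mm towards the robot and 1 mm to the left. I view the bar and the square from the opposite side to cancel bias.

```bash
python3 - <<'E'
from h import *
import pickle
S={}
for i,(c,yw) in {3:([.648,-.2387],3.3),2:([.6312,-.065],74.1)}.items():
    r.move_ptp([c[0]+.04,c[1],.16],q(np.pi)); r.dwell(.15); s=snap("wrist"); crop(s,c,f"pics/d{i}.png")
    boardpose(s,B[i],c)
    for d in r.trace(P[i],"wrist"):
        x,f=fit_piece(s,P[i],d["pixels"],[*c,np.radians(yw)],.004); print(i,x[:2],np.degrees(x[2]),f,d["p"])
    S[i]=s
pickle.dump(S,open("S.pkl","wb"))
print(r.sense()["time_s"])
a=cv2.imread("pics/d3.png");b=cv2.imread("pics/d2.png");h=min(len(a),len(b));cv2.imwrite("pics/d23.png",cv2.resize(np.hstack([a[:h],b[:h]]),None,fx=.66,fy=.66))
E
```

```text
board [ 0.6473 -0.2388] [100.1 100.5] 3.430401086807251 0.95
3 [ 0.64719634 -0.23801496] 3.4930026702337544 0.03150365667443542 0.83
board [ 0.6307 -0.0649] [100.1  99.5] 74.12862396240234 0.68
2 [ 0.63022258 -0.06359408] 74.48215146535286 0.056367903240364656 0.6
2 [ 1.01895309 -0.0475679 ] -527.2085956602616 1.0 0.23
51.0917
```

View pics/d23.png

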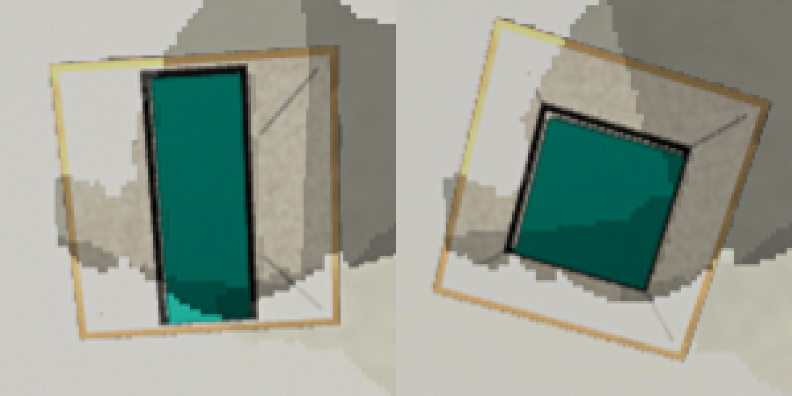

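Averaging both views, the bar is off by (-0.9, +0.7) mm and the square by (-0.4, +1.3) mm. Both sit inside their outlines with angles within 0.3°, below the 2 mm calibration accuracy, so I leave them. I retract and take a final look.

```bash
python3 - <<'E'
from h import *
r.line_to([.6712,-.065,.24],feed=.15); r.set_joints([-1.067,0.385,0.008,0,-1.194,-0.259]); r.dwell(.3)
s=snap("top"); im=s["pixels"][170:310,110:430,::-1]; cv2.imwrite("pics/top3.png",cv2.resize(im,None,fx=2.5,fy=2.5,interpolation=cv2.INTER_CUBIC)); print(r.sense()["time_s"])
for n in ["offcut_triangle","offcut_notched"]:
    for d in r.trace(n,"top")[:2]:print(n,d["p"],np.round(np.argwhere(d["pixels"]).mean(0)[::-1],1))
E
```

```text
54.775
offcut_triangle 0.69 [386.4 270.1]
offcut_notched 0.67 [341.5 281.5]
```

View pics/top3.png

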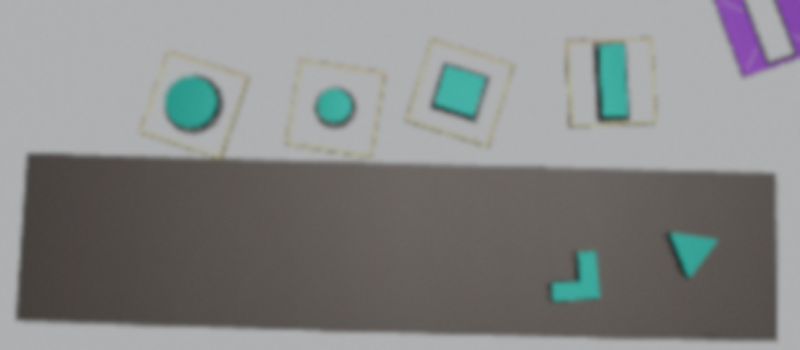

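The final top view shows the pieces on their boards: large round (193,103), small round (335,106), square (460,90) and bar (612,80). The L (580,278) and triangle (692,253) have not moved. I hand in.

```bash
python3 -c "
from bench import r
print(r.hand_in())"
```

```text
the job is handed in; nothing more can be done
None
```

All four glass pieces are on their matching boards, and I handed the job in at about 55 s of the 106 s allowed. Each was lowered slowly until it touched (3–4 N on the tool), then released. I moved neither the two offcuts nor the look-alike boards. The last top view put the offcuts where they started, to within a pixel.

What the last checks showed for each piece:

| Piece | Offset from board centre | Angle |
|---|---|---|
| Large round | about 0.5 mm | not applicable |
| Small round | about 1 mm | not applicable |
| Square | about 1.3 mm (mean of two opposite views) | within 0.4° |
| Bar | about 1.1 mm (mean of two opposite views) | within 0.3° |

- **Disagreement:** the two opposite views of the bar differed by about 1.5 mm along x. In the first view, a small white gap at the square's far edge and the bar's far edge suggested both sat slightly towards the robot.
- **Not corrected:** I left the square and bar as they were, because the offsets were smaller than the roughly 2 mm camera calibration accuracy. I checked the two rounds from one side only.

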